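Pack the spare feed rollers in their tin and lock it

ROBOT

A 6-joint arm with a two-finger parallel gripper is mounted at the origin on the work surface. World frame = base frame: x ahead of the robot, y to its left, z up, the work surface at z = 0. Lengths are in mm, angles in rad, forces in N, time in s.
With the tool pointing down it reaches from about 350 to 975 mm from the base axis. Payload 7.1 kg.
Tool frame: the origin (TCP) lies at the very end of the fingers, on their centre line; the grasp point (between the pads) lies ctrl.hold_point_z behind it (ctrl.hold_point_z is the distance from the TCP to the grasp point, in mm); z points along the fingers, y is the line along which they close (so a half turn about z gives the same grasp; the last joint's range is limited). The gripper opens to 88 mm and grips with 3 to 60 N. Pads are 20 mm wide; open, the fingers measure 115 mm over their backs; the gripper's body (75 mm by 178 mm) begins 61 mm behind the grasp point.
Start: joints at [1.319, 0.423, 1.63, -0, 1.089, -0.019], TCP at [144.158, 608.131, 222.675] pointing down, gripper open.
Joint ranges: [-3, 3], [-0.9, 2.11], [0.09, 2.58], [-1.31, 4.45], [0.11, 2.69], [-2.54, 2.54]. Speed limits (rad/s): [2.39, 2.39, 3.01, 3.14, 3.14, 3.14].

INTERFACE

Orientations are given as a rotation vector (axis times angle).
In Python, from workcell import ctrl gives the robot as it stands. The module is installed in compiled form; this text tells all that it offers.
- The arm moves only by the shell command python3 -m creep 'ROWS'. ROWS is JSON, a list of rows, each an object with "translation": the shift along the tool's x, y, z in mm, a list of three; "angular": the turn, a rotation vector about the tool's x, y, z in rad, a list of three; "jaw": the opening, from 0 (shut) to 1 (fully open). A call has exactly 8 rows; each row is the pose to reach, as a shift and turn from the pose commanded when the call began, along the tool's axes at that moment; what a row does not reach only later rows make up. A row lasts 1/8 s, in which the tool goes at most 62.5 mm and 10.7 degrees, less where a joint would pass 70% of its speed; a pose out of reach is approached as far as the arm can. A call with a gripper value outside its range is refused whole. The fingers move at their own pace and stop on an object; the grip force is fixed at half the most. Time passes only in rows, so rows that repeat a pose let the fingers close, or fill a call up. It gives the time, the measured TCP pose, the force, the opening and the grip force at its end, in the units of the state.
- ctrl.get_obs(): the state, without advancing time (a new reading comes with each control period).
- ctrl.get_image(name): name is "side" or "top"; returns the picture (400x640x3 uint8, red, green, blue); there is no depth.
- ctrl.camera_info(name): a dict with "camera_matrix" (3x3 intrinsics, pixels), "distortion" ([k1, k2, p1, p2, k3] as OpenCV has them; the pictures are not rectified), "world_from_camera" (4x4, takes a point from camera to world coordinates). Camera axes: x right, y up, looking along -z (the intrinsics and any distortion apply to the point x, -y, -z); pixel columns grow to the right and rows downward; lengths in mm; the calibration is good to about 2 mm. A picture is of the moment at which its call begins. camera_info takes no time and is no camera call.
- ctrl.close_job(): hands the job in; it is judged then, once.
Trained networks look in the newest picture that a camera, given by its name, has taken for a name from the list of things; names that differ only in an ending like _2 or _b are one class to them, and where a whole thing is asked for, a point or a joint stands for the part that bears it (a point fixed in the world has none). Each returns a list of dicts, best first, with "score" (0 to 1); they miss things now and then, are a little off and sometimes report something else, mostly with a low value. They report only what shows in the picture. A call takes as long as a camera call.
- ctrl.look_for(camera, label): "rect" ([left, top, right, bottom] in pixels, round what is visible of it).
The state is a dict: "t": time; "qpos": joint angles; "qvel": joint speeds; "joint_torque": joint torques, N m; "ee_pos": TCP position; "orientation": TCP orientation; "ft_force": force on the tool from outside, world axes, zero at the start; "moment": the same for the moment, N m; "width": finger opening in mm; "grasp_force": force on a finger pad.
Only numpy, scipy, OpenCV 4.12 (cv2) and the standard library are available. Lean on these libraries where they do the work, as an engineer would, in place of code of your own. Each camera call takes 0.05 s, during which the arm holds its last target. There are 200 camera calls.

TASK

Pack the two yellow rollers that stand on the bench into the round tin with the other five, hubs up, so that all seven lie flat on its floor, one in the middle and six around it. Then swing the hold-down lever fully shut over the tin and let go. Leave the black wheel and the wrench where they are.

Things in the scene. Friction and masses are not known exactly. Their poses are not given: they have to be found in the camera images.
- roller1: Transport roller: yellow tyre 60 mm in diameter and 22 mm thick (bottom edge chamfered 3 mm), with an aluminium hub collar 26 mm in diameter rising 28 mm above the tyre's centre (50 mm tall in all); about 140 g. Origin: centre of the underside, z up along the hub. Starts flat in the tin, at its centre.
- roller2: Transport roller: yellow tyre 60 mm in diameter and 22 mm thick (bottom edge chamfered 3 mm), with an aluminium hub collar 26 mm in diameter rising 28 mm above the tyre's centre (50 mm tall in all); about 140 g. Origin: centre of the underside, z up along the hub. Starts flat in the tin, in the ring against the rim.
- roller3: Transport roller: yellow tyre 60 mm in diameter and 22 mm thick (bottom edge chamfered 3 mm), with an aluminium hub collar 26 mm in diameter rising 28 mm above the tyre's centre (50 mm tall in all); about 140 g. Origin: centre of the underside, z up along the hub. Starts flat in the tin, in the ring against the rim.
- roller4: Transport roller: yellow tyre 60 mm in diameter and 22 mm thick (bottom edge chamfered 3 mm), with an aluminium hub collar 26 mm in diameter rising 28 mm above the tyre's centre (50 mm tall in all); about 140 g. Origin: centre of the underside, z up along the hub. Starts flat in the tin, in the ring against the rim.
- roller5: Transport roller: yellow tyre 60 mm in diameter and 22 mm thick (bottom edge chamfered 3 mm), with an aluminium hub collar 26 mm in diameter rising 28 mm above the tyre's centre (50 mm tall in all); about 140 g. Origin: centre of the underside, z up along the hub. Starts flat in the tin, in the ring against the rim.
- roller6: Transport roller: yellow tyre 60 mm in diameter and 22 mm thick (bottom edge chamfered 3 mm), with an aluminium hub collar 26 mm in diameter rising 28 mm above the tyre's centre (50 mm tall in all); about 140 g. Origin: centre of the underside, z up along the hub. Starts on the bench, standing flat, hub up.
- roller7: Transport roller: yellow tyre 60 mm in diameter and 22 mm thick (bottom edge chamfered 3 mm), with an aluminium hub collar 26 mm in diameter rising 28 mm above the tyre's centre (50 mm tall in all); about 140 g. Origin: centre of the underside, z up along the hub. Starts on the bench, standing flat, hub up.
- tin: Round blue tin, fixed: outer diameter 196 mm, inner 190 mm, rim 24 mm high, floor 4 mm thick. Origin: centre of its underside. Holds seven rollers, one in the middle, six round it 60 degrees apart, centres about 62.5 mm out, some 2 mm between neighbours. At first it holds the middle one and four neighbours in the ring, all loose; the gap left, just wide enough for two, may face any way.
- black_wheel: Black rubber wheel with a dark steel hub, the same shape and size as the rollers, standing on the bench hub up; does not belong in the tin. Origin: centre of the underside.
- wrench: Steel wrench 160 mm long lying on the bench, not needed. Origin: centre of its underside; x along its length.
- lever (a joint): Angle (rad) of the flat dark steel lever on the blue clamp block by the tin, about a vertical axis: 0 = shut, at its stop, pad over the tin's middle; grows clockwise seen from above to a stop at 2.2; starts open at 1.6 to 2.1. Stays put; takes 2 N at the knob. Bar 24 mm wide, 150 long, 130 from axis to pad, underside 58 and top 66 mm above the bench, 4 mm over the hubs of rollers lying flat.
- pivot (a point): Point on the lever's vertical turning axis, 62 mm above the bench, on top of the fixed clamp block (50 by 50 mm, 56 mm high), 130 mm from the tin's centre.
- lever_knob (a point): Centre of the red upright cylindrical knob on the lever, 24 mm in diameter, 40 mm tall, from 66 to 106 mm above the bench, 75 mm from the axis. The knob is rigid with the lever. Its direction from the pivot gives the lever's direction.

How it is judged (in metres and radians):
On the way, in this order (a step that is already met when the one before it is completed fails the run):
1. all seven rollers lie flat in the tin (horizontal distance between each of roller1, roller2, roller3, roller4, roller5, roller6, roller7 and tin below 0.068 m and z of each of roller1, roller2, roller3, roller4, roller5, roller6, roller7 in the frame of tin below 0.0065 m and angle between each of roller1, roller2, roller3, roller4, roller5, roller6, roller7's own z axis and vertical below 0.06 rad), for 0.2 s.
2. the lever is swung shut over the packed tin (value of joint lever below 0.1 rad), for 0.2 s.
At the end, for the whole second after the job is handed in: All seven yellow rollers lie in the tin, hub up, within 0.06 rad of level and 2.5 mm of its floor, their axes within 68 mm of its centre, at rest; the lever is shut to within 0.1 rad of its stop and still (all of step 1 and linear speed of each of roller1, roller2, roller3, roller4, roller5, roller6, roller7 below 0.02 m/s and value of joint lever below 0.1 rad and velocity of joint lever between -0.05 and 0.05 rad/s); the robot touches nothing.
It fails at once if the black wheel is moved more than 25 mm (distance of black_wheel from where it was at the start of the episode above 0.025 m).
It fails at once if the wrench is moved more than 25 mm (distance of wrench from where it was at the start of the episode above 0.025 m).
It also fails if it takes over 66 s, if anything falls off the work surface, if the arm or the gripper's body presses on something with over 40 N, if the wrist force passes 120 N, or if a joint passes its speed limit or range.

## Working session

There is one attempt and no reset: what is moved stays moved. The work goes in short steps, Python scripts to look and compute and a shell command to move; the robot and the scene stay as the last step left them, time stands still between calls to the robot, and variables do not carry over. Pictures are saved under pics/ and viewed, at most 10 in all, crops included, and the job is handed in when it is done.

```bash
mkdir -p pics
cat > h.py <<'E'
import numpy as np, cv2
from workcell import ctrl
from scipy.spatial.transform import Rotation as R
def ray(cam,u,v,z):
    c=ctrl.camera_info(cam);K=np.array(c["camera_matrix"],float);d=np.array(c["distortion"],float);T=np.array(c["world_from_camera"],float)
    p=cv2.undistortPoints(np.array([[[u,v]]],float),K,d)[0,0]
    r=T[:3,:3]@np.array([p[0],-p[1],-1]);o=T[:3,3]
    return o+r*(z-o[2])/r[2]
def proj(cam,P):
    c=ctrl.camera_info(cam);K=np.array(c["camera_matrix"],float);d=np.array(c["distortion"],float);T=np.array(c["world_from_camera"],float)
    q=np.linalg.inv(T)@np.append(P,1);q=q[:3]*[1,-1,-1]
    return cv2.projectPoints(q.reshape(1,1,3),np.zeros(3),np.zeros(3),K,d)[0].ravel()
E
python3 - <<'E'
from h import *
np.set_printoptions(precision=1,suppress=True)
for n in("top","side"):
    im=ctrl.get_image(n);cv2.imwrite(f"pics/{n}0.png",im[:,:,::-1]);print(n,np.array(ctrl.camera_info(n)["world_from_camera"]))
    for l in("roller1","tin","black_wheel","wrench","lever","lever_knob"):
        for d in ctrl.look_for(n,l)[:8]:
            r=d["rect"];print(l,round(d["score"],2),np.round(r),ray(n,(r[0]+r[2])/2,(r[1]+r[3])/2,50 if l!="tin" else 24)[:2])
o=ctrl.get_obs();print(o["t"],ctrl.hold_point_z,o["ee_pos"],R.from_rotvec(o["orientation"]).as_matrix())
E
```

```text
top [[  0.    1.   -0.2 353. ]
 [ -1.    0.   -0.   -2.9]
 [ -0.    0.2   1.  999.4]
 [  0.    0.    0.    1. ]]
roller1 0.95 [303. 155. 326. 180.] [620.6  29.2]
roller1 0.81 [327. 162. 348. 186.] [603.7 -31.4]
roller1 0.81 [428. 167. 451. 188.] [ 598.3 -295.9]
roller1 0.77 [304. 175. 323. 199.] [567.1  29.5]
roller1 0.72 [325. 186. 348. 211.] [538.1 -28.7]
roller1 0.72 [425. 204. 450. 229.] [ 496.  -285.7]
tin 0.74 [278. 154. 352. 225.] [567.   28.1]
tin 0.63 [285. 165. 302. 192.] [596.2  84.5]
black_wheel 0.92 [432. 248. 453. 273.] [ 386.2 -293.8]
wrench 0.89 [180. 187. 222. 240.] [492.5 320.8]
lever 0.84 [245. 189. 267. 249.] [481.6 176.1]
lever_knob 0.87 [248. 189. 269. 250.] [481.1 169.6]
side [[  -1.     0.    -0.1  461. ]
 [  -0.1   -0.6    0.8 1006.9]
 [   0.     0.8    0.6  857.2]
 [   0.     0.     0.     1. ]]
roller1 0.95 [278. 223. 303. 249.] [588.3 113.1]
roller1 0.89 [305. 198. 324. 220.] [541.4   7.4]
roller1 0.85 [294. 140. 311. 158.] [ 597.9 -267.6]
roller1 0.8 [290. 207. 314. 234.] [567.7  55.5]
roller1 0.73 [266. 208. 288. 235.] [627.6  62.5]
roller1 0.72 [330. 141. 350. 162.] [ 489.2 -260.3]
roller1 0.7 [280. 195. 302. 217.] [599.7   1.9]
roller1 0.66 [296. 235. 373. 274.] [484.6 164.7]
tin 0.85 [264. 196. 340. 255.] [569.2  44. ]
black_wheel 0.88 [367. 141. 382. 161.] [ 389.5 -271.7]
wrench 0.56 [292. 303. 362. 353.] [487.9 370.1]
wrench 0.31 [275. 222. 300. 247.] [596.6 107.1]
lever 0.89 [300. 234. 374. 263.] [479.2 146. ]
lever 0.37 [281. 194. 304. 219.] [596.3   2.8]
lever_knob 0.59 [301. 239. 373. 262.] [478.5 151.9]
0.7 18.700000000000003 [144.2 608.2 222.7] [[-1.   0.2  0. ]
 [ 0.2  1.   0. ]
 [-0.   0.  -1. ]]
```

View pics/top0.png

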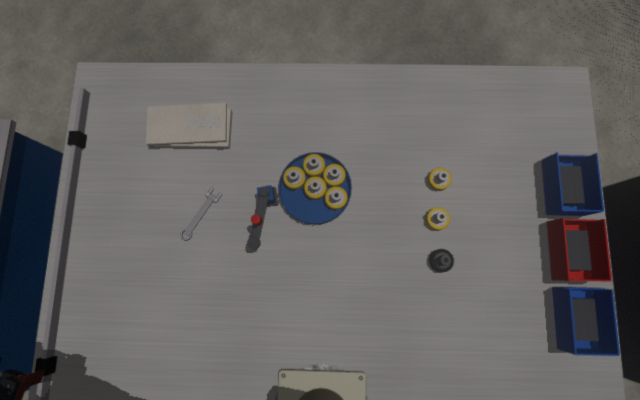

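View pics/side0.png

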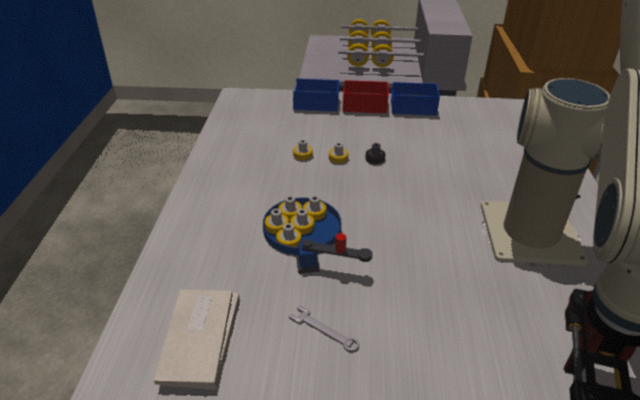

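The top view shows five rollers in the tin, centre about (315,188). The gap faces lower-left, around (293,200) and (315,212). The bench rollers are at (440,179) and (438,218), with the black wheel at (441,260). The lever pivot is at (265,193) and the knob at (256,219). The side view agrees. Next I'll refine these by model fitting.

```bash
cat >> h.py <<'E'
S=4
def circ(x,y,z,r): 
    a=np.linspace(0,2*np.pi,40,endpoint=False); return [np.array([x+r*np.cos(t),y+r*np.sin(t),z]) for t in a]
def hull(cam,P): return cv2.convexHull(np.array([proj(cam,p) for p in P],np.float32)[:,None,:])
def fill(m,h,v): cv2.fillPoly(m,[np.round((h+.5)*S).astype(np.int32)],v)
def rmask(cam,x,y,z0):
    m=np.zeros((400*S,640*S),np.uint8)
    fill(m,hull(cam,circ(x,y,z0+22,30)+(circ(x,y,z0+3,30)+circ(x,y,z0,27) if z0==0 else [])),1)
    fill(m,hull(cam,circ(x,y,z0+22,13)+circ(x,y,z0+50,13)),0); return m
def ymask(im):
    big=cv2.resize(im,None,fx=S,fy=S,interpolation=cv2.INTER_CUBIC)
    hsv=cv2.cvtColor(big,cv2.COLOR_RGB2HSV); return ((hsv[...,0]>15)&(hsv[...,0]<35)&(hsv[...,1]>110)&(hsv[...,2]>50)).astype(np.uint8), hsv
def fit(cam,ym,x,y,z0):
    # slide rendered mask via matchTemplate (local shift), then convert to mm
    for _ in range(2):
        m=rmask(cam,x,y,z0).astype(np.float32);ys,xs=np.nonzero(m);a,b,c,d=ys.min()-2,ys.max()+3,xs.min()-2,xs.max()+3;w=16
        r=cv2.matchTemplate(ym[a-w:b+w,c-w:d+w].astype(np.float32),m[a:b,c:d],cv2.TM_CCOEFF_NORMED)
        k=np.argwhere(r>r.max()-.01).mean(0)-w
        u=proj(cam,np.array([x,y,z0+22.]))
        q=ray(cam,u[0]+k[1]/S,u[1]+k[0]/S,z0+22);x,y=q[:2]
    return x,y,r.max()
E
cat > m.py <<'E'
from h import *
np.set_printoptions(precision=1,suppress=True)
for cam in("top","side"):
    im=cv2.imread(f"pics/{cam}0.png")[:,:,::-1].copy();ym,hsv=ymask(im)
    for x,y,z in((598,-293,0),(496,-285,0),(620,29,4),(604,-29,4),(570,29,4),(538,-29,4),(592,84,4)):
        print(cam,z,np.array(fit(cam,ym,x,y,z)))
    # tin: blue
    b=((hsv[...,0]>95)&(hsv[...,0]<125)&(hsv[...,1]>90)|(ym>0)).astype(np.uint8)
    red=(((hsv[...,0]<8)|(hsv[...,0]>172))&(hsv[...,1]>130)).astype(np.uint8)
    for nm,mk,x,y,z in(("tin",b,570,29,12),("knob",red,490,172,86)):
        n,l,st,ce=cv2.connectedComponentsWithStats(mk);u=proj(cam,np.array([x,y,z]))
        ok=[i for i in range(1,n) if st[i,4]>60 and np.hypot(*(ce[i]/S-u))<25]
        for i in ok:
            print(cam,nm,st[i],ce[i]/S,ray(cam,*(ce[i]/S-.4),z)[:2])
E
python3 m.py
python3 - <<'E'
from h import *
a=cv2.imread("pics/top0.png")[145:265,225:365];b=cv2.imread("pics/side0.png")[190:280,255:395]
cv2.imwrite("pics/z.png",np.hstack([cv2.resize(a,(630,540),interpolation=cv2.INTER_CUBIC)]))
E
```

```text
top 0 [ 604.7 -303.9    0.6]
top 0 [ 497.5 -295.5    0.6]
top 4 [635.9  33.1   0.5]
top 4 [608.7 -22.3   0.5]
top 4 [572.8  28.    0.4]
top 4 [546.7 -27.1   0.6]
top 4 [599.3  85.5   0.6]
top tin [ 1132   616   258   221 16349] [318.7 181.2] [593.8  19.4]
top tin [ 1115   702   278   194 21346] [306.  206.5] [523.8  51.7]
top tin [1225  703   11   15  101] [307.2 177.4] [603.9  50.8]
top tin [1309  746   10   11   66] [328.2 187.5] [576.8  -6.5]
top knob [1005  858   43   41 1331] [256.4 219.8] [475.6 169.4]
side 0 [ 602.9 -309.7    0.8]
side 0 [ 495.5 -300.5    0.7]Traceback (most recent call last):
  File "m.py", line 6, in <module>
    print(cam,z,np.array(fit(cam,ym,x,y,z)))
                         ~~~^^^^^^^^^^^^^^
  File "h.py", line 28, in fit
    m=rmask(cam,x,y,z0).astype(np.float32);ys,xs=np.nonzero(m);a,b,c,d=ys.min()-2,ys.max()+3,xs.min()-2,xs.max()+3;w=16
      ~~~~~^^^^^^^^^^^^
  File "h.py", line 20, in rmask
    fill(m,hull(cam,circ(x,y,z0+22,30)+(circ(x,y,z0+3,30)+circ(x,y,z0,27) if z0==0 else [])),1)
           ~~~~^^^^^^^^^^^^^^^^^^^^^^^^^^^^^^^^^^^^^^^^^^^^^^^^^^^^^^^^^^^^^^^^^^^^^^^^^^^^^
  File "h.py", line 16, in hull
    def hull(cam,P): return cv2.convexHull(np.array([proj(cam,p) for p in P],np.float32)[:,None,:])
                                                     ~~~~^^^^^^^
  File "h.py", line 10, in proj
    c=ctrl.camera_info(cam);K=np.array(c["camera_matrix"],float);d=np.array(c["distortion"],float);T=np.array(c["world_from_camera"],float)
ValueError: time passes only in moves, steps and waits
```

View pics/z.png

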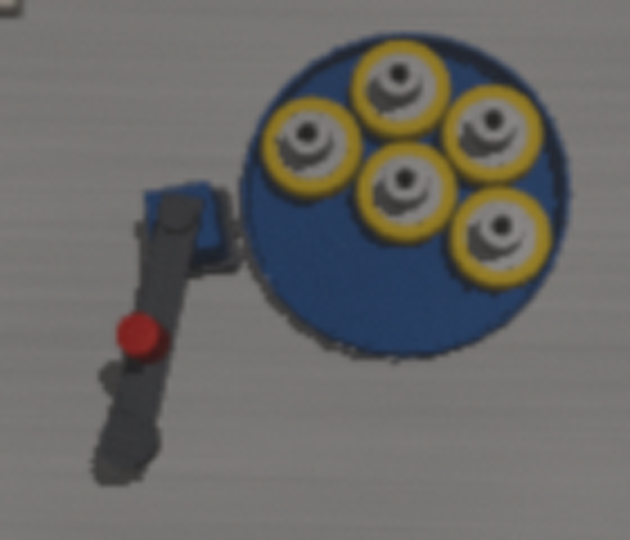

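The zoom shows yellow rings with grey inner faces, the tin rim spanning about (279–351, 152–224), and the gap at bottom-left. I'll correct the ring model to match.

```bash
sed -i 's/    fill(m,hull(cam,circ(x,y,z0+22,13)+circ(x,y,z0+50,13)),0); return m/    fill(m,hull(cam,circ(x,y,z0+22,22)),0); return m/; s/c=ctrl.camera_info(cam);/c=CI[cam];/' h.py; sed -i '3a CI={n:ctrl.camera_info(n) for n in("top","side")}' h.py
sed -i 's/fit(cam,ym,x,y,z)))/fit(cam,ym,x,y,z)) if z==0 or cam=="top" else "")/; s/(598,-293/(603,-301/;s/(496,-285/(497,-294/;s/(620,29,4/(630,31,4/;s/(592,84,4/(597,86,4/;s/(604,-29,4/(607,-25,4/;s/(538,-29,4/(543,-28,4/' m.py
sed -i '/np.hypot(\*(ce/s/st\[i,4\]>60/st[i,4]>300/' m.py
cat >> m.py <<'E'
from scipy.optimize import minimize
im=cv2.imread("pics/top0.png")[:,:,::-1].copy();ym,hsv=ymask(im)
# tin rim: blue hull vs model outer circle
b=((hsv[...,0]>95)&(hsv[...,0]<125)&(hsv[...,1]>90)|(ym>0)).astype(np.uint8);b[:,:274*S]=0;b[:,356*S:]=0;b[:148*S]=0;b[230*S:]=0
h=cv2.convexHull(cv2.findNonZero(cv2.morphologyEx(b,cv2.MORPH_OPEN,np.ones((5,5)))));ob=np.zeros_like(b);cv2.fillPoly(ob,[h],1)
def c(p):
    m=np.zeros_like(ob);fill(m,hull("top",circ(p[0],p[1],24,98)+circ(p[0],p[1],0,98)),1);return int((m!=ob).sum())
r=minimize(c,[570,28],method="Nelder-Mead",options=dict(initial_simplex=[[565,28],[575,25],[570,35]]));print("tin",r.x,r.fun,ob.sum())
E
python3 m.py
```

```text
top 0 [ 606.2 -305.7    0.8]
top 0 [ 498.3 -296.7    0.8]
top 4 [636.2  33.2   0.7]
top 4 [609.4 -22.    0.7]
top 4 [573.4  27.7   0.7]
top 4 [547.  -27.3   0.8]
top 4 [599.8  85.4   0.8]
top tin [ 1132   616   258   221 16349] [318.7 181.2] [593.8  19.4]
top tin [ 1115   702   278   194 21346] [306.  206.5] [523.8  51.7]
top knob [1005  858   43   41 1331] [256.4 219.8] [475.6 169.4]
side 0 [ 603.3 -311.5    0.7]
side 0 [ 495.5 -303.1    0.8]
side 4 
side 4 
side 4 
side 4 
side 4 
side tin [1178  804   30   34  501] [298.7 204.9] [588.7 -54.4]
side tin [ 1058   804   249   183 14829] [294.8 223.7] [590.4  21.7]
side tin [ 1054   813   309   258 21965] [312.3 238.3] [542.1  72.5]
side knob [1342  930   42   83 2880] [340.5 242.9] [472.3 164.7]
tin [574.5  29.7] 5482.0 61943
```

```bash
cat > d.py <<'E'
# d.py x y z yaw_deg_of_tool_y -> tool-frame shift and turn from present pose
import sys;from h import *
x,y,z,a=map(float,sys.argv[1:5]);o=ctrl.get_obs();M=R.from_rotvec(o["orientation"])
a=np.radians(a);Y=np.array([np.cos(a),np.sin(a),0]);Z=np.array([0,0,-1.]);T=R.from_matrix(np.c_[np.cross(Y,Z),Y,Z])
print("t",o["t"],"ee",np.round(o["ee_pos"],1),"shift",np.round(M.inv().apply(np.array([x,y,z])-o["ee_pos"]),1),"turn",np.round((M.inv()*T).as_rotvec(),4),"w",o["width"])
E
python3 d.py 400 200 200 0; python3 d.py 498 -298 100 0; python3 -c "
from h import *
print(ray('top',265.4-.5,191.7-.5,66))"
```

```text
t 0.7 ee [144.2 608.2 222.7] shift [-343.1 -338.1   22.7] turn [ 1.000e-04 -0.000e+00  1.338e+00] w 87.64870433725198
t 0.7 ee [144.2 608.2 222.7] shift [-553.3 -800.1  122.7] turn [ 1.000e-04 -0.000e+00  1.338e+00] w 87.64870433725198
[551.15034661 153.86030588  66.        ]
```

```bash
python3 -m creep '[{"translation":[-43,-42,3],"angular":[0,0,0.167],"jaw":0.68},{"translation":[-86,-84,6],"angular":[0,0,0.334],"jaw":0.68},{"translation":[-129,-126,9],"angular":[0,0,0.502],"jaw":0.68},{"translation":[-172,-169,12],"angular":[0,0,0.669],"jaw":0.68},{"translation":[-215,-211,15],"angular":[0,0,0.836],"jaw":0.68},{"translation":[-257,-253,18],"angular":[0,0,1.003],"jaw":0.68},{"translation":[-300,-295,20],"angular":[0,0,1.17],"jaw":0.68},{"translation":[-343,-338,23],"angular":[0,0,1.338],"jaw":0.68}]'; python3 d.py 498 -298 90 0
```

```text
t: 1.7
ee_pos: [401.0, 198.6, 200.1]
orientation: [2.227, 2.215, 0.002]
ft_force: [0.6, 1.1, -0.3]
width: 59.8
grasp_force: 0.0
t 1.7 ee [401.  198.6 200.1] shift [-496.1   99.5  109.9] turn [ 0.0012 -0.0006 -0.0053] w 59.75482774779916
```

```bash
python3 -m creep '[{"translation":[-61,12,3],"angular":[0,0,0],"jaw":0.68},{"translation":[-122,24,6],"angular":[0,0,0],"jaw":0.68},{"translation":[-183,36,15],"angular":[0,0,0],"jaw":0.68},{"translation":[-244,48,30],"angular":[0,0,0],"jaw":0.68},{"translation":[-305,60,45],"angular":[0,0,0],"jaw":0.68},{"translation":[-366,72,60],"angular":[0,0,0],"jaw":0.68},{"translation":[-427,85,80],"angular":[0,0,0],"jaw":0.68},{"translation":[-487,98,100],"angular":[0,0,0],"jaw":0.68}]'; python3 d.py 498 -298 25 0
```

```text
t: 2.7
ee_pos: [496.4, -280.2, 102.3]
orientation: [2.221, 2.22, 0.0]
ft_force: [0.6, -0.1, 0.6]
width: 59.4
grasp_force: 0.0
t 2.7 ee [ 496.4 -280.2  102.3] shift [-17.8   1.6  77.3] turn [ 0.0008  0.0004 -0.0004] w 59.4382388699314
```

```bash
python3 -m creep '[{"translation":[-11,0,10],"angular":[0,0,0],"jaw":0.68},{"translation":[-11,0,35],"angular":[0,0,0],"jaw":0.68},{"translation":[-11,0,58],"angular":[0,0,0],"jaw":0.68},{"translation":[-11,0,73],"angular":[0,0,0],"jaw":0.68},{"translation":[-11,0,73],"angular":[0,0,0],"jaw":0.2},{"translation":[-11,0,73],"angular":[0,0,0],"jaw":0.2},{"translation":[-11,0,73],"angular":[0,0,0],"jaw":0.2},{"translation":[-11,0,73],"angular":[0,0,0],"jaw":0.2}]'
python3 - <<'E'
from h import *
im=ctrl.get_image("side");cv2.imwrite("pics/s1.png",cv2.resize(im[110:190,270:400,::-1],None,fx=5,fy=5,interpolation=2))
E
```

```text
t: 3.7
ee_pos: [496.4, -289.1, 30.4]
orientation: [2.221, 2.221, 0.0]
ft_force: [1.1, 1.1, 3.5]
width: 25.6
grasp_force: 30.0
```

View pics/s1.png

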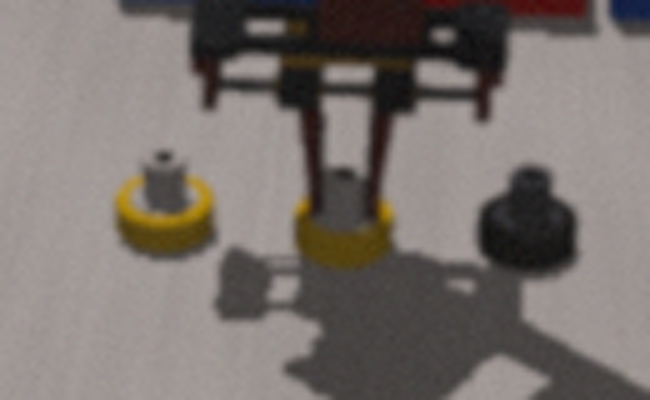

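The side crop shows the fingers at (315–375, 210) holding the middle roller's hub. The tool is about 8 mm off along y, so I'll regrip turned 90° to centre the roller in y too.

```bash
python3 -m creep '[{"translation":[0,0,0],"angular":[0,0,0],"jaw":0.5},{"translation":[-6,0,1],"angular":[0,0,0.1],"jaw":0.5},{"translation":[-7,0,2],"angular":[0,0,0.28],"jaw":0.5},{"translation":[-7,0,2],"angular":[0,0,0.46],"jaw":0.5},{"translation":[-7,0,2],"angular":[0,0,0.64],"jaw":0.5},{"translation":[-7,0,2],"angular":[0,0,0.82],"jaw":0.5},{"translation":[-7,0,2],"angular":[0,0,1.0],"jaw":0.5},{"translation":[-7,0,2],"angular":[0,0,1.18],"jaw":0.5}]'; python3 d.py 496.4 -297 29 -90
```

```text
t: 4.75
ee_pos: [495.8, -295.8, 27.6]
orientation: [-3.083, -0.601, 0.0]
ft_force: [0.5, 0.5, 0.4]
width: 44.1
grasp_force: 0.0
t 4.75 ee [ 495.8 -295.8   27.6] shift [ 0.1  1.3 -1.4] turn [-2.000e-04  2.000e-04  3.847e-01] w 44.09638537216855
```

```bash
python3 -m creep '[{"translation":[0,1,0],"angular":[0,0,0.18],"jaw":0.5},{"translation":[0,1,0],"angular":[0,0,0.36],"jaw":0.5},{"translation":[0,1,0],"angular":[0,0,0.385],"jaw":0.5},{"translation":[0,1,0],"angular":[0,0,0.385],"jaw":0.2},{"translation":[0,1,0],"angular":[0,0,0.385],"jaw":0.2},{"translation":[0,1,0],"angular":[0,0,0.385],"jaw":0.2},{"translation":[0,1,0],"angular":[0,0,0.385],"jaw":0.2},{"translation":[0,1,0],"angular":[0,0,0.385],"jaw":0.2}]'; python3 d.py 605 -307 90 -90
```

```text
t: 5.75
ee_pos: [496.4, -296.8, 27.7]
orientation: [3.142, 0.01, 0.0]
ft_force: [0.4, 0.6, -0.0]
width: 25.1
grasp_force: 30.0
t 5.75 ee [ 496.4 -296.8   27.7] shift [108.6  10.9 -62.3] turn [ 0.     -0.      0.0061] w 25.132182061240055
```

```bash
python3 -m creep '[{"translation":[0,0,0],"angular":[0,0,0],"jaw":0.5},{"translation":[0,0,0],"angular":[0,0,0],"jaw":0.5},{"translation":[0,0,-30],"angular":[0,0,0],"jaw":0.5},{"translation":[0,0,-60],"angular":[0,0,0],"jaw":0.5},{"translation":[40,3,-62],"angular":[0,0,0],"jaw":0.5},{"translation":[80,7,-62],"angular":[0,0,0],"jaw":0.5},{"translation":[109,10,-62],"angular":[0,0,0],"jaw":0.5},{"translation":[109,10,-62],"angular":[0,0,0],"jaw":0.5}]'
cat > m2.py <<'E'
import sys
from h import *
im=ctrl.get_image("top");cv2.imwrite("pics/cur.png",im[:,:,::-1]);ym,hsv=ymask(im)
for a in sys.argv[1:]:
    x,y,z=map(float,a.split(","));print(a,np.round(fit("top",ym,x,y,z),2))
E
python3 m2.py 497,-297,0 606,-305,0; python3 d.py 605 -307 27.5 -90
```

```text
t: 6.75
ee_pos: [607.0, -306.2, 89.7]
orientation: [3.141, 0.011, 0.002]
ft_force: [-0.1, -0.2, -0.3]
width: 43.4
grasp_force: 0.0
497,-297,0 [ 497. -297.    0.]
606,-305,0 [ 606. -305.    0.]
t 6.8 ee [ 605.3 -305.8   89.2] shift [-0.3  1.2 61.7] turn [-0.0002  0.0007  0.0065] w 43.87758193837334
```

```bash
python3 -c "
import cv2;a=cv2.imread('pics/cur.png');cv2.imwrite('pics/c1.png',cv2.resize(a[130:290,270:490],None,fx=3.5,fy=3.5,interpolation=2))"
```

```text
(no output)
```

View pics/c1.png

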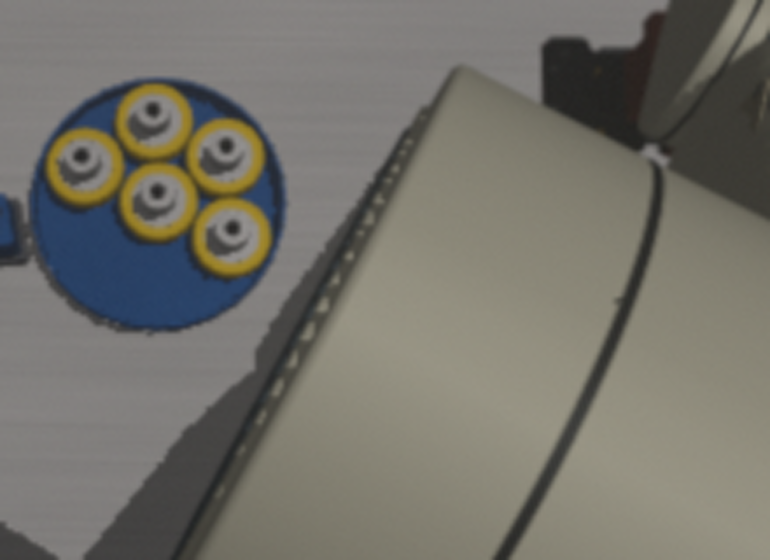

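The picture shows the forearm covering both bench rollers, so I'll calibrate later from above the tin. Now I'll grip this roller.

```bash
python3 -m creep '[{"translation":[0,0,25],"angular":[0,0,0],"jaw":0.5},{"translation":[0,0,45],"angular":[0,0,0],"jaw":0.5},{"translation":[0,0,61.5],"angular":[0,0,0],"jaw":0.5},{"translation":[0,0,61.5],"angular":[0,0,0],"jaw":0.2},{"translation":[0,0,61.5],"angular":[0,0,0],"jaw":0.2},{"translation":[0,0,61.5],"angular":[0,0,0],"jaw":0.2},{"translation":[0,0,61.5],"angular":[0,0,0],"jaw":0.2},{"translation":[0,0,61.5],"angular":[0,0,0],"jaw":0.5}]' && python3 -m creep '[{"translation":[0,0,0],"angular":[0,0,0],"jaw":0.5},{"translation":[0,0,0],"angular":[0,0,-0.18],"jaw":0.5},{"translation":[0,0,0],"angular":[0,0,-0.36],"jaw":0.5},{"translation":[0,0,0],"angular":[0,0,-0.54],"jaw":0.5},{"translation":[0,0,0],"angular":[0,0,-0.72],"jaw":0.5},{"translation":[0,0,0],"angular":[0,0,-0.9],"jaw":0.5},{"translation":[0,0,0],"angular":[0,0,-1.08],"jaw":0.5},{"translation":[0,0,0],"angular":[0,0,-1.26],"jaw":0.5}]'; python3 d.py 605 -306 28 0
```

```text
t: 7.8
ee_pos: [605.7, -306.3, 28.6]
orientation: [3.141, 0.009, 0.001]
ft_force: [0.2, 0.1, -0.6]
width: 32.1
grasp_force: 0.0
t: 8.8
ee_pos: [605.5, -306.2, 28.3]
orientation: [2.527, 1.866, 0.0]
ft_force: [0.3, 0.4, 1.2]
width: 43.8
grasp_force: 0.0
t 8.8 ee [ 605.5 -306.2   28.3] shift [ 0.  -0.5  0.3] turn [ 2.00e-04  1.00e-04 -2.99e-01] w 43.831398438647945
```

```bash
python3 -m creep '[{"translation":[0,0,0],"angular":[0,0,-0.18],"jaw":0.5},{"translation":[0,0,0],"angular":[0,0,-0.3],"jaw":0.5},{"translation":[0,0,0],"angular":[0,0,-0.3],"jaw":0.2},{"translation":[0,0,0],"angular":[0,0,-0.3],"jaw":0.2},{"translation":[0,0,0],"angular":[0,0,-0.3],"jaw":0.2},{"translation":[0,0,0],"angular":[0,0,-0.3],"jaw":0.2},{"translation":[0,0,0],"angular":[0,0,-0.3],"jaw":0.2},{"translation":[0,0,-20],"angular":[0,0,-0.3],"jaw":0.2}]'; python3 d.py 512 24.6 120 0
```

```text
t: 9.8
ee_pos: [604.0, -305.4, 47.1]
orientation: [-2.225, -2.213, 0.002]
ft_force: [1.0, -0.3, -0.8]
width: 25.5
grasp_force: 30.0
t 9.8 ee [ 604.  -305.4   47.1] shift [329.6 -94.  -72. ] turn [-0.0033 -0.0018 -0.0052] w 25.462085091228317
```

```bash
python3 -m creep '[{"translation":[35,-5,-25],"angular":[0,0,0],"jaw":0.2},{"translation":[85,-18,-45],"angular":[0,0,0],"jaw":0.2},{"translation":[135,-34,-60],"angular":[0,0,0],"jaw":0.2},{"translation":[190,-52,-64],"angular":[0,0,0],"jaw":0.2},{"translation":[245,-70,-64],"angular":[0,0,0],"jaw":0.2},{"translation":[300,-88,-64],"angular":[0,0,0],"jaw":0.2},{"translation":[329,-94,-64],"angular":[0,0,0],"jaw":0.2},{"translation":[329,-94,-64],"angular":[0,0,0],"jaw":0.2}]'; python3 m2.py 497,-297,0 573,28,4 547,-27,4 600,85,4; python3 d.py 512 24.6 50 0;python3 -c "
import cv2;a=cv2.imread('pics/cur.png');cv2.imwrite('pics/c2.png',cv2.resize(a[130:290,230:470],None,fx=3.3,fy=3.3,interpolation=2))"
```

```text
t: 10.8
ee_pos: [513.0, 25.0, 113.4]
orientation: [2.223, 2.219, 0.002]
ft_force: [0.5, -1.1, -0.7]
width: 25.3
grasp_force: 30.0
497,-297,0 [ 497.87 -296.49    0.79]
573,28,4 [573.  28.   0.]
547,-27,4 [547. -27.   0.]
600,85,4 [600.  85.   0.]
t 10.85 ee [513.5  23.9 113.3] shift [ 0.7 -1.6 63.3] turn [ 0.0016  0.0001 -0.0029] w 25.65655908214138
```

View pics/c2.png

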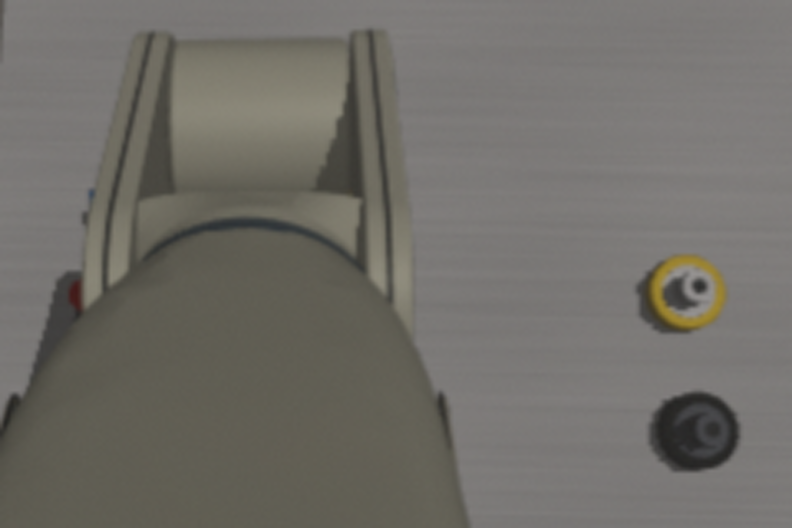

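The top view shows the remaining bench roller at about (688,292) in the crop, with the arm covering the tin. The top camera's bias comes out as about (+1.5, +0.3) mm. I'll insert the roller at the corrected slot (510.7, 24.3).

```bash
python3 -m creep '[{"translation":[0,-2.5,15],"angular":[0,0,0],"jaw":0.2},{"translation":[0,-2.5,30],"angular":[0,0,0],"jaw":0.2},{"translation":[0,-2.5,42],"angular":[0,0,0],"jaw":0.2},{"translation":[0,-2.5,52],"angular":[0,0,0],"jaw":0.2},{"translation":[0,-2.5,60],"angular":[0,0,0],"jaw":0.2},{"translation":[0,-2.5,67],"angular":[0,0,0],"jaw":0.2},{"translation":[0,-2.5,73],"angular":[0,0,0],"jaw":0.2},{"translation":[0,-2.5,77],"angular":[0,0,0],"jaw":0.2}]'; python3 d.py 510.7 24.3 33 0
```

```text
t: 11.85
ee_pos: [510.6, 23.4, 34.9]
orientation: [2.227, 2.216, 0.0]
ft_force: [-0.6, -0.3, -1.8]
width: 25.3
grasp_force: 30.0
t 11.85 ee [510.6  23.4  34.9] shift [0.9 0.1 1.9] turn [ 0.0001 -0.     -0.0049] w 25.308887907695528
```

```bash
python3 -m creep '[{"translation":[0,0,1.5],"angular":[0,0,0],"jaw":0.2},{"translation":[0,0,2],"angular":[0,0,0],"jaw":0.2},{"translation":[0,0,2],"angular":[0,0,0],"jaw":0.45},{"translation":[0,0,2],"angular":[0,0,0],"jaw":0.45},{"translation":[0,0,-1],"angular":[0,0,0],"jaw":0.45},{"translation":[0,0,-25],"angular":[0,0,0],"jaw":0.45},{"translation":[0,0,-60],"angular":[0,0,0],"jaw":0.5},{"translation":[40,0,-80],"angular":[0,0,0],"jaw":0.5}]'; python3 d.py 496.4 -296.8 90 0
```

```text
t: 12.85
ee_pos: [511.7, 62.4, 117.0]
orientation: [2.23, 2.211, 0.002]
ft_force: [0.9, 0.1, -0.1]
width: 43.8
grasp_force: 0.0
t 12.85 ee [511.7  62.4 117. ] shift [-359.3  -12.4   27. ] turn [ 0.0022  0.     -0.0083] w 43.837231951281126
```

```bash
python3 -m creep '[{"translation":[-45,-2,0],"angular":[0,0,0],"jaw":0.5},{"translation":[-97,-4,0],"angular":[0,0,0],"jaw":0.5},{"translation":[-150,-6,0],"angular":[0,0,0],"jaw":0.5},{"translation":[-205,-8,5],"angular":[0,0,0],"jaw":0.5},{"translation":[-260,-10,10],"angular":[0,0,0],"jaw":0.5},{"translation":[-312,-13,15],"angular":[0,0,0],"jaw":0.5},{"translation":[-358,-14.5,20],"angular":[0,0,-0.005],"jaw":0.5},{"translation":[-358,-14.5,25],"angular":[0,0,-0.005],"jaw":0.5}]'; python3 d.py 496.4 -296.8 28.3 0; python3 m2.py 510,24,4 573,28,4 547,-27,4 600,85,4 636,33,4 609,-22,4
```

```text
t: 13.85
ee_pos: [494.6, -297.7, 90.4]
orientation: [2.224, 2.216, 0.0]
ft_force: [-0.2, -0.7, 0.0]
width: 43.6
grasp_force: 0.0
t 13.85 ee [ 494.6 -297.7   90.4] shift [ 0.9  1.7 62.1] turn [ 0.0015  0.0012 -0.0038] w 43.62801688581973
510,24,4 [511.66  24.04   0.8 ]
573,28,4 [573.68  28.02   0.69]
547,-27,4 [547.01 -27.33   0.75]
600,85,4 [599.77  85.22   0.76]
636,33,4 [636.47  32.9    0.73]
609,-22,4 [609.34 -22.     0.73]
```

```bash
python3 -m creep '[{"translation":[1,1.5,25],"angular":[0,0,0],"jaw":0.5},{"translation":[1,1.5,48],"angular":[0,0,0],"jaw":0.5},{"translation":[1,1.5,62],"angular":[0,0,0],"jaw":0.5},{"translation":[1,1.5,62],"angular":[0,0,0],"jaw":0.2},{"translation":[1,1.5,62],"angular":[0,0,0],"jaw":0.2},{"translation":[1,1.5,62],"angular":[0,0,0],"jaw":0.2},{"translation":[1,1.5,62],"angular":[0,0,0],"jaw":0.2},{"translation":[1,1.5,62],"angular":[0,0,0],"jaw":0.2}]'; python3 d.py 512 -200 113 0; python3 d.py 536.5 80.3 113 0
```

```text
t: 14.9
ee_pos: [496.4, -293.7, 28.9]
orientation: [2.221, 2.221, 0.001]
ft_force: [-0.5, 2.0, 5.0]
width: 25.3
grasp_force: 30.0
t 14.9 ee [ 496.4 -293.7   28.9] shift [ 93.7  15.7 -84.2] turn [ 0.0009  0.0004 -0.0001] w 25.296758496488163
t 14.9 ee [ 496.4 -293.7   28.9] shift [374.   40.1 -84.2] turn [ 0.0009  0.0004 -0.0001] w 25.296758496488163
```

```bash
python3 -m creep '[{"translation":[0,0,-15],"angular":[0,0,0],"jaw":0.2},{"translation":[0,0,-40],"angular":[0,0,0],"jaw":0.2},{"translation":[0,0,-70],"angular":[0,0,0],"jaw":0.2},{"translation":[20,5,-85],"angular":[0,0,0],"jaw":0.2},{"translation":[70,12,-85],"angular":[0,0,0],"jaw":0.2},{"translation":[125,19,-85],"angular":[0,0,0],"jaw":0.2},{"translation":[180,26,-85],"angular":[0,0,0],"jaw":0.2},{"translation":[235,33,-85],"angular":[0,0,0],"jaw":0.2}]'; python3 d.py 536.5 80.3 113 0
python3 - <<'E'
from h import *
im=ctrl.get_image("side");u=proj("side",np.array([529,-62,100.]));print(u)
u=u.astype(int);cv2.imwrite("pics/s3.png",cv2.resize(im[max(0,u[1]-60):u[1]+60,u[0]-75:u[0]+75,::-1],None,fx=5,fy=5,interpolation=2))
E
```

```text
t: 15.9
ee_pos: [528.5, -55.9, 113.3]
orientation: [-2.221, -2.221, 0.0]
ft_force: [0.3, -0.4, -2.2]
width: 25.5
grasp_force: 30.0
t 15.9 ee [528.5 -55.9 113.3] shift [136.2   8.    0.3] turn [-0.0003 -0.0002  0.0001] w 25.51831485874277
[321.49280026 176.43272524]
```

View pics/s3.png

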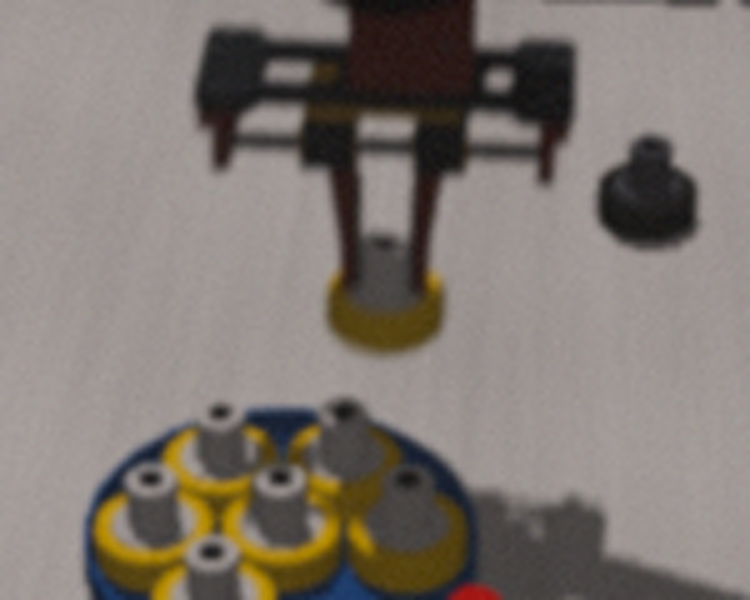

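The side crop shows the roller held level at (385,300) and roller6 sitting flat in the tin. Next I'll move above slot A.

```bash
python3 -m creep '[{"translation":[50,3,0],"angular":[0,0,0],"jaw":0.2},{"translation":[100,6,0],"angular":[0,0,0],"jaw":0.2},{"translation":[130,8,0],"angular":[0,0,0],"jaw":0.2},{"translation":[136,8,5],"angular":[0,0,0],"jaw":0.2},{"translation":[136,8,20],"angular":[0,0,0],"jaw":0.2},{"translation":[136,8,35],"angular":[0,0,0],"jaw":0.2},{"translation":[136,8,45],"angular":[0,0,0],"jaw":0.2},{"translation":[136,8,45],"angular":[0,0,0],"jaw":0.2}]'; python3 d.py 536.5 80.3 33 0
```

```text
t: 16.95
ee_pos: [536.1, 76.6, 66.9]
orientation: [-2.222, -2.219, 0.003]
ft_force: [-0.7, 0.2, -1.0]
width: 25.4
grasp_force: 30.0
t 16.95 ee [536.1  76.6  66.9] shift [ 3.7  0.4 33.9] turn [-0.0025  0.0003 -0.0012] w 25.43064507693168
```

```bash
python3 -m creep '[{"translation":[3,0.4,3],"angular":[0,0,0],"jaw":0.2},{"translation":[5,0.4,8],"angular":[0,0,0],"jaw":0.2},{"translation":[5,0.4,12],"angular":[0,0,0],"jaw":0.2},{"translation":[5,0.4,16],"angular":[0,0,0],"jaw":0.2},{"translation":[5,0.4,20],"angular":[0,0,0],"jaw":0.2},{"translation":[5,0.4,24],"angular":[0,0,0],"jaw":0.2},{"translation":[5,0.4,28],"angular":[0,0,0],"jaw":0.2},{"translation":[5,0.4,31],"angular":[0,0,0],"jaw":0.2}]'; python3 d.py 536.5 81.8 33 0
```

```text
t: 17.95
ee_pos: [537.3, 82.4, 36.9]
orientation: [-2.221, -2.221, 0.0]
ft_force: [-0.8, 0.8, -1.8]
width: 25.5
grasp_force: 30.0
t 17.95 ee [537.3  82.4  36.9] shift [-0.6 -0.8  3.9] turn [-0.0002  0.     -0.0001] w 25.471457200702876
```

No contact forces (weight only), so it is going in cleanly. I'll seat it, release and retreat.

```bash
python3 -m creep '[{"translation":[0,0,2],"angular":[0,0,0],"jaw":0.2},{"translation":[0,0,3.5],"angular":[0,0,0],"jaw":0.2},{"translation":[0,0,3.5],"angular":[0,0,0],"jaw":0.45},{"translation":[0,0,3.5],"angular":[0,0,0],"jaw":0.45},{"translation":[0,0,0],"angular":[0,0,0],"jaw":0.45},{"translation":[0,0,-25],"angular":[0,0,0],"jaw":0.45},{"translation":[0,0,-60],"angular":[0,0,0],"jaw":0.5},{"translation":[0,0,-110],"angular":[0,0,0],"jaw":0.5}]'; python3 d.py 400 300 150 0
```

```text
t: 18.95
ee_pos: [536.5, 82.3, 147.7]
orientation: [-2.22, -2.221, 0.003]
ft_force: [-0.3, -0.3, 0.8]
width: 43.5
grasp_force: 0.0
t 18.95 ee [536.5  82.3 147.7] shift [ 217.7 -136.5   -2.1] turn [-0.0022  0.0003  0.    ] w 43.50758777999005
```

```bash
python3 -m creep '[{"translation":[25,-16,0],"angular":[0,0,0.18],"jaw":0.5},{"translation":[55,-34,0],"angular":[0,0,0.36],"jaw":0.5},{"translation":[85,-52,0],"angular":[0,0,0.54],"jaw":0.5},{"translation":[115,-70,0],"angular":[0,0,0.72],"jaw":0.5},{"translation":[145,-90,0],"angular":[0,0,0.9],"jaw":0.5},{"translation":[175,-110,0],"angular":[0,0,1.08],"jaw":0.5},{"translation":[205,-128,0],"angular":[0,0,1.26],"jaw":0.5},{"translation":[218,-136,0],"angular":[0,0,1.44],"jaw":0.5}]'; python3 m2.py 537,80,4 511,24,4 573,28,4 547,-27,4 600,85,4 636,33,4 609,-22,4; python3 d.py 473.5 166.2 125 -98;python3 -c "
import cv2;a=cv2.imread('pics/cur.png');cv2.imwrite('pics/c3.png',cv2.resize(a[140:270,225:365],None,fx=4.5,fy=4.5,interpolation=2))"
```

```text
t: 19.95
ee_pos: [400.5, 301.8, 147.6]
orientation: [-3.135, -0.198, -0.001]
ft_force: [0.4, 0.8, -0.8]
width: 44.1
grasp_force: 0.0
537,80,4 [538.02  79.37   0.75]
511,24,4 [511.67  24.01   0.75]
573,28,4 [573.68  28.02   0.65]
547,-27,4 [547.01 -27.33   0.75]
600,85,4 [599.99  85.34   0.75]
636,33,4 [636.47  32.9    0.73]
609,-22,4 [609.34 -22.     0.73]
t 20.0 ee [400.1 302.4 147.6] shift [ 56.7 144.   22.5] turn [-8.000e-04 -2.000e-04  2.582e-01] w 43.47860609573761
```

View pics/c3.png

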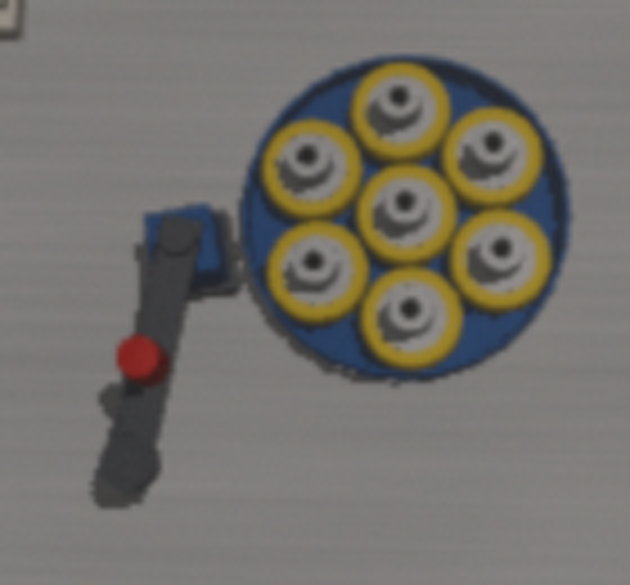

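The crop shows all seven rollers flat in a regular ring. The knob is at (143,360) in the crop, and the lever is still open. Next I'll straddle the knob.

```bash
python3 -m creep '[{"translation":[20,48,5],"angular":[0,0,0.13],"jaw":0.5},{"translation":[40,96,15],"angular":[0,0,0.258],"jaw":0.5},{"translation":[55,135,20],"angular":[0,0,0.258],"jaw":0.5},{"translation":[56.7,144,22],"angular":[0,0,0.258],"jaw":0.5},{"translation":[56.7,144,22],"angular":[0,0,0.258],"jaw":0.5},{"translation":[56.7,144,40],"angular":[0,0,0.258],"jaw":0.5},{"translation":[56.7,144,60],"angular":[0,0,0.258],"jaw":0.5},{"translation":[56.7,144,74],"angular":[0,0,0.258],"jaw":0.5}]'
cat > arc.py <<'E'
import sys;from h import *
# rows (tool axes) turning with the lever about pivot by given degrees CCW steps
o=ctrl.get_obs();M=R.from_rotvec(o["orientation"]);p=o["ee_pos"];c=np.array([549.2,156.5,p[2]])
print(o["t"],np.round(p,1),"lever dir",np.degrees(np.arctan2(*(p-c)[1::-1])),"r",np.hypot(*(p-c)[:2]))
a0=np.arctan2(*(p-c)[1::-1])
for s in map(float,sys.argv[1:]):
    a=a0+np.radians(s);q=c+75*np.array([np.cos(a),np.sin(a),0]);print(s,np.round(M.inv().apply(q-p),1),round(-np.radians(s),3))
E
python3 arc.py 7 15 24 33 42 51 60 69
```

```text
t: 21.0
ee_pos: [475.7, 166.1, 72.7]
orientation: [-3.135, 0.196, 0.0]
ft_force: [0.3, 0.3, -0.2]
width: 44.2
grasp_force: 0.0
21.0 [475.7 166.1  72.7] lever dir 172.54948152849724 r 74.11772940551587
7.0 [-0.4  9.1  0. ] -0.122
15.0 [ 1.6 19.4 -0. ] -0.262
24.0 [ 5.4 30.5 -0. ] -0.419
33.0 [11.  40.9 -0. ] -0.576
42.0 [18.1 50.3 -0. ] -0.733
51.0 [26.6 58.4 -0. ] -0.89
60.0 [36.3 65.1 -0. ] -1.047
69.0 [46.9 70.3 -0. ] -1.204
```

```bash
python3 -m creep '[{"translation":[0,9,0],"angular":[0,0,-0.122],"jaw":0.36},{"translation":[1.6,19.4,0],"angular":[0,0,-0.262],"jaw":0.36},{"translation":[5.4,30.5,0],"angular":[0,0,-0.419],"jaw":0.36},{"translation":[11,41,0],"angular":[0,0,-0.576],"jaw":0.36},{"translation":[18,50.3,0],"angular":[0,0,-0.733],"jaw":0.36},{"translation":[26.6,58.4,0],"angular":[0,0,-0.89],"jaw":0.36},{"translation":[36.3,65,0],"angular":[0,0,-1.047],"jaw":0.36},{"translation":[47,70.3,0],"angular":[0,0,-1.204],"jaw":0.36}]'; python3 arc.py 7 14 21 28 35 38 41 44
python3 - <<'E'
from h import *
im=ctrl.get_image("side");cv2.imwrite("pics/s4.png",cv2.resize(im[150:300,240:400,::-1],None,fx=4,fy=4,interpolation=2))
E
```

```text
t: 22.0
ee_pos: [513.3, 90.1, 73.0]
orientation: [-2.691, -1.619, 0.002]
ft_force: [-0.9, 2.0, -0.3]
width: 31.3
grasp_force: 1.1
22.0 [513.3  90.1  73. ] lever dir -118.37514937513043 r 75.51571914729402
7.0 [ 1.   9.1 -0. ] -0.122
14.0 [ 2.6 18.2 -0. ] -0.244
21.0 [ 5.3 26.9 -0. ] -0.367
28.0 [ 9.  35.3 -0.1] -0.489
35.0 [13.7 43.1 -0.1] -0.611
38.0 [16.1 46.3 -0.1] -0.663
41.0 [18.5 49.3 -0.1] -0.716
44.0 [21.2 52.3 -0.1] -0.768
```

View pics/s4.png

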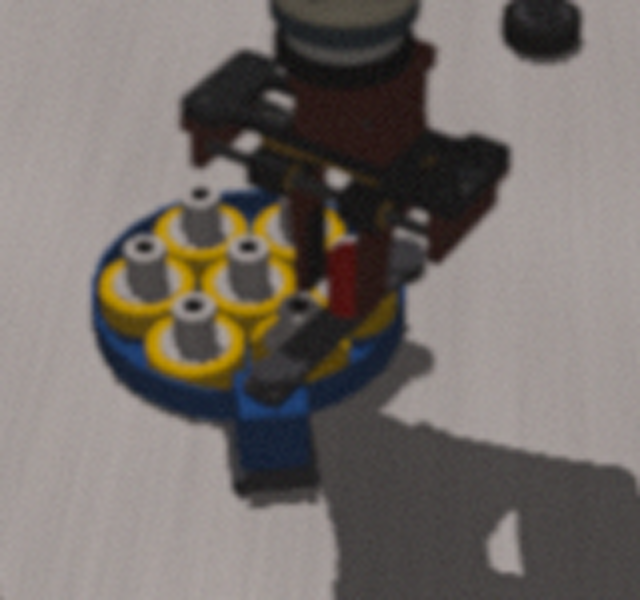

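The side crop shows the knob at (342,280) between the fingers and the lever halfway over the tin. I'll continue to the stop.

```bash
python3 -m creep '[{"translation":[1,9.1,0],"angular":[0,0,-0.122],"jaw":0.36},{"translation":[2.6,18.2,0],"angular":[0,0,-0.244],"jaw":0.36},{"translation":[5.3,26.9,0],"angular":[0,0,-0.367],"jaw":0.36},{"translation":[9,35.3,0],"angular":[0,0,-0.489],"jaw":0.36},{"translation":[12,40.5,0],"angular":[0,0,-0.57],"jaw":0.36},{"translation":[14.5,44,0],"angular":[0,0,-0.63],"jaw":0.36},{"translation":[16.8,47.2,0],"angular":[0,0,-0.68],"jaw":0.36},{"translation":[18.5,49.3,0],"angular":[0,0,-0.716],"jaw":0.36}]'; python3 arc.py 3
```

```text
t: 23.05
ee_pos: [565.6, 83.1, 73.0]
orientation: [-1.96, -2.454, 0.001]
ft_force: [-1.9, -0.1, -0.2]
width: 31.8
grasp_force: 0.8
23.05 [565.6  83.1  73. ] lever dir -77.41533300166195 r 75.2275104193492
3.0 [ 0.3  3.9 -0. ] -0.052
```

```bash
python3 -m creep '[{"translation":[0,0.7,0],"angular":[0,0,0],"jaw":0.36},{"translation":[0,1.3,0],"angular":[0,0,0],"jaw":0.36},{"translation":[0,2,0],"angular":[0,0,0],"jaw":0.36},{"translation":[0,2.5,0],"angular":[0,0,0],"jaw":0.36},{"translation":[0,3,0],"angular":[0,0,0],"jaw":0.36},{"translation":[0,3.5,0],"angular":[0,0,0],"jaw":0.36},{"translation":[0,3.5,0],"angular":[0,0,0],"jaw":0.36},{"translation":[0,3.5,0],"angular":[0,0,0],"jaw":0.36}]'
```

```text
t: 24.05
ee_pos: [566.1, 82.9, 72.7]
orientation: [-1.96, -2.449, 0.008]
ft_force: [-11.7, 0.2, 7.5]
width: 31.7
grasp_force: 5.6
```

It is at the stop: the tool is blocked with 12 N. I'll back off, open, lift clear and look.

```bash
python3 -m creep '[{"translation":[0,-2,0],"angular":[0,0,0],"jaw":0.45},{"translation":[0,-3,0],"angular":[0,0,0],"jaw":0.5},{"translation":[0,-3,0],"angular":[0,0,0],"jaw":0.5},{"translation":[0,-3,-15],"angular":[0,0,0],"jaw":0.5},{"translation":[0,-3,-45],"angular":[0,0,0],"jaw":0.5},{"translation":[0,-3,-90],"angular":[0,0,0],"jaw":0.5},{"translation":[50,-20,-105],"angular":[0,0,0],"jaw":0.5},{"translation":[100,-50,-105],"angular":[0,0,0],"jaw":0.5}]' && python3 -m creep '[{"translation":[45,-40,0],"angular":[0,0,0],"jaw":0.5},{"translation":[90,-80,0],"angular":[0,0,0],"jaw":0.5},{"translation":[130,-100,0],"angular":[0,0,0],"jaw":0.5},{"translation":[160,-110,0],"angular":[0,0,0],"jaw":0.5},{"translation":[160,-110,0],"angular":[0,0,0],"jaw":0.5},{"translation":[160,-110,0],"angular":[0,0,0],"jaw":0.5},{"translation":[160,-110,0],"angular":[0,0,0],"jaw":0.5},{"translation":[160,-110,0],"angular":[0,0,0],"jaw":0.5}]'; python3 m2.py 547,-27,4 609,-22,4
python3 - <<'E'
from h import *
a=cv2.imread("pics/cur.png");b=ctrl.get_image("side")[150:300,240:400,::-1]
cv2.imwrite("pics/c5.png",np.hstack([cv2.resize(a[140:240,240:365],(400,320),interpolation=2),cv2.resize(b,(400,320),interpolation=2)]))
E
```

```text
t: 25.05
ee_pos: [500.5, 170.8, 181.1]
orientation: [1.962, 2.449, 0.008]
ft_force: [0.2, 0.7, -0.4]
width: 43.7
grasp_force: 0.0
t: 26.05
ee_pos: [356.8, 300.7, 178.2]
orientation: [1.963, 2.452, -0.0]
ft_force: [-0.6, 0.9, 0.6]
width: 43.6
grasp_force: 0.0
547,-27,4 [547.01 -27.33   0.75]
609,-22,4 [609.34 -22.     0.73]
```

View pics/c5.png

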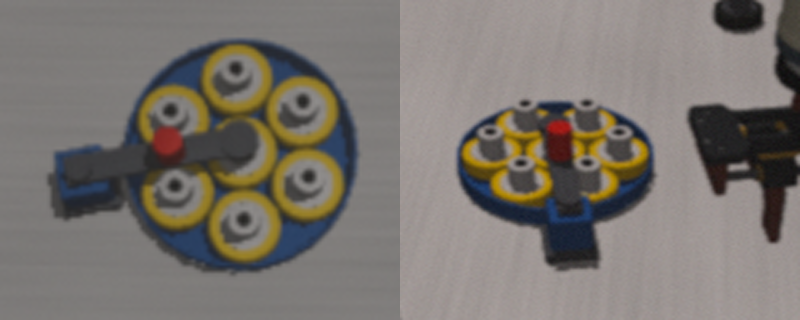

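The lever's pad is over the middle roller, at (240,140) in the left half. All seven rollers lie flat and the arm is clear of everything. I'll hand in.

```bash
python3 -c "
from workcell import ctrl
print(ctrl.close_job())"
```

```text
the job is handed in; nothing more can be done
None
```

I packed both bench rollers flat in the tin, swung the lever to its stop and let go, and handed the job in at about 26 s with the arm clear; no verdict came back.

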